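# Put the pin vice away in the lidded case

## Robot

A 7-joint arm with a two-finger parallel gripper is mounted at the origin on a cart in front of the work surface, level with it; the furniture and walls round the work are solid. World frame = base frame: x ahead of the robot, y to its left, z up, the work surface at z = 0. Lengths are in m, angles in rad, forces in N, time in s.
With the tool pointing down it reaches from about 0.425 to 0.925 m from the base axis. Payload 6.8 kg.
Tool frame: the origin (TCP) lies between the finger pads; the fingertips stand r.tips_ahead ahead of it and the grasp point (between the pads) lies 5 mm behind it (r.tips_ahead is the distance from the TCP to the fingertips, in m); z points along the fingers, y is the line along which they close (so a half turn about z gives the same grasp; the last joint's range is limited). The gripper opens to 85 mm and grips with 20 to 120 N. Pads are 22 mm wide; open, the fingers measure 114 mm over their backs; the gripper's body (76 mm by 85 mm) begins 54 mm behind the grasp point. The pads swing forward as they close: fully open they stand 13 mm farther back than shut.
Start: joints at [0.998, 0.477, 0.022, 1.555, -0.011, 1.109, -0.083], TCP at [0.303, -0.603, 0.245] pointing down, gripper open.
Joint ranges: [-2.96, 2.96], [-0.34, 2.1], [-1.41, 1.46], [0.24, 2.44], [-1.37, 4.51], [0.17, 1.92], [-2.96, 2.96]. Speed limits (rad/s): [2.39, 2.39, 3.14, 3.14, 3.14, 3.14, 3.14].

## Interface

Orientations are given as a rotation vector (axis times angle).
In Python, from bench import r gives the robot as it stands.
- The arm moves only by the tool move_arm, never from a script. Its argument "rows" is one flat list of numbers, 4 for each row, row after row: the shift along the tool's x, y, z in cm, then the turn about the tool's z in degrees. In form: [tx, ty, tz, twist, tx, ty, tz, twist, ...]. A call has 1 to 10 rows; each row is the pose to reach, as a shift and turn from the pose commanded when the call began, along the tool's axes at that moment; what a row does not reach only later rows make up. A row lasts 1/8 s, in which the tool goes at most 62.5 mm and 10.7 degrees, less where a joint would pass 70% of its speed; a pose out of reach is approached as far as the arm can. A call with a gripper value outside its range is refused whole. "fingers" is the opening, from 0 (shut) to 1 (fully open), set as the call begins (left out, the last holds). The fingers move at their own pace and stop on an object; "newtons" is the grip in N (left out, the last holds). Time passes only in rows, so rows that repeat a pose let the fingers close. It gives the time, the measured TCP pose, the force, the opening and the grip force at its end, in the units of the state.
- r.get_obs(): the state, without advancing time (a new reading comes with each control period).
- r.grab_frame(name): name is "scene" or "top" or "wrist"; returns the picture (400x640x3 uint8, blue, green, red); there is no depth.
- r.camera_params(name): a dict with "fx", "fy", "cx", "cy" (pixels), "world_from_camera" (4x4, takes a point from camera to world coordinates). Camera axes: x right, y down, z forward; pixel columns grow to the right and rows downward; lengths in m; the calibration is good to about 2 mm. A picture is of the moment at which its call begins: read the wrist's pose just before it. camera_params takes no time and is no camera call; for the wrist camera it gives the pose at the moment of the call.
- r.hand_in(): hands the job in; it is judged then, once.
The state is a dict: "clock": time; "joints": joint angles; "qvel": joint speeds; "tau": joint torques, N m; "tcp_pos": TCP position; "orientation": TCP orientation; "contact_force": force on the tool from outside, world axes, zero at the start; "moment": the same for the moment, N m; "grip_width": finger opening in m; "gripper_force": force on a finger pad.
Only numpy, scipy, OpenCV 4.12 (cv2) and the standard library are available. Lean on these libraries where they do the work, as an engineer would, in place of code of your own. Each camera call takes 0.05 s, during which the arm holds its last target. There are 200 camera calls.

## Task

The small pin vice in the slanted wooden rest belongs in the empty middle compartment of the flat lidded case. Take the wire spool off the lid and stand it flat on the bare bench clear of the case, lift the lid right back until it rests on its stop, then lower the pin vice (do not drop it) flat and straight into the middle compartment, lying front to back with its tapered nose toward the hinge; leave the lid open and do not disturb the bottle, the jar or the doming block.

Things in the scene. Friction and masses are not known exactly. Their poses are not given: they have to be found in the camera images.
- case: flat dark case with smoked clear lid, fixed, 98 mm (x) by 200 mm (y), 44 mm tall shut. Origin: centre of its underside; +x to the hinge, -x the front with the lip. Tray walls 3 mm, to 26 mm up; floor top at 2 mm (10 mm in the lined middle); dividers 20 mm high at y = -33 and +33 mm make three compartments 64 mm wide (y), 93 mm long (x). Lid spans 27 to 44 mm up, 3 mm thick
- case_bay (a point): centre of the floor (top of its plain black liner) of the case's middle compartment, 10 mm above the bench; axes as the case
- case_hinge (a point): middle of the lid's hinge line: 51 mm behind the case's origin (+x), 28 mm up; the line runs along the case's y
- case_lip (a point): middle of the lid's front lip, a tab 32 mm wide (case y), 3 mm thick, standing 4 mm out from the lid's front face, 102 mm from the hinge line; it moves with the lid. With the lid shut it is 29.5 mm above the bench
- case_lid (a joint): lid angle: 0 shut, grows as the lid is lifted, 1.83 against its stop, leaning back past upright; very light (under 1 N at the lip), it falls shut if let go before it is past upright, and its slightly stiff hinge may hold it short of the stop until pushed home
- spool: metal wire spool, 52 mm across, 28 mm tall, standing on the case's lid at the start. Origin at the centre of its underside, z up along its axis
- rest: slanted wooden tool rest, fixed, base 104 x 46 x 8 mm, origin at the centre of its underside. It slopes up 0.60 rad toward its +x and holds the pin vice in two 21 mm wide forks; the vice's axis passes 50 mm above the rest's origin. Between the forks the vice's handle is free for 47 mm
- pin_vice: pin vice (small hand chuck), 80 mm long, along its x axis: square handle 12 x 12 mm from x = -40 to +16, brass collar 12 mm across from +16 to +24, tapered steel nose from +24 to +40. Origin at mid length on its axis; +x points to the nose. In the rest the nose is the upper end; the handle is free of the forks from x = -30 to +17 mm
- pin_vice_nose (a point): tip of the pin vice's tapered nose
- bottle: bystander: plastic bottle with a nozzle, 43 mm across, 108 mm tall; origin at the centre of its underside
- jar: bystander: glass jar with a metal lid, 48 mm across, 56 mm tall; origin at the centre of its underside
- block: bystander: metal doming block, a 42 mm cube beside the rest; origin at the centre of its underside
Not all that is in view belongs to the job. Leave any pink or purple look-alike of the pin_vice alone.

How it is judged:
By the outcome, as a careful person would: the job done as asked, in the order asked, and still so for the second after the job is handed in, with the robot touching nothing.
It also fails if it takes over 69 s, if anything falls off the work surface, if the arm or the gripper's body presses on something with over 40 N, if the wrist force passes 120 N, or if a joint passes its speed limit or range.

## Working session

There is one attempt and no reset: what is moved stays moved. The work goes in short steps, Python scripts to look and compute and a tool call to move; the robot and the scene stay as the last step left them, time stands still between calls to the robot, and variables do not carry over. Pictures are saved under pics/ and viewed, at most 10 in all, crops included, and the job is handed in when it is done.

Besides the shell and the picture viewer there is one more tool, called after "Call:" as name(argument=value, ...), one argument or row to a line, values as JSON. move_arm: Moves the arm, as the interface text tells. Its arguments: {"type":"object","properties":{"rows":{"type":"array"},"fingers":{"type":"number"},"newtons":{"type":"number"}},"required":["rows"]}

```bash
ls; mkdir -p pics
python3 - <<'E'
from bench import r
import cv2,numpy as np
print(r.get_obs(), r.tips_ahead)
for n in("scene","top"):
    f=r.grab_frame(n); cv2.imwrite(f"pics/{n}0.png",f)
    p=r.camera_params(n); print(n,p)
E
```

```text
pics
{'clock': 0.0, 'joints': array([ 0.9978681 ,  0.47779701,  0.02236694,  1.55645158, -0.01150921,
        1.10929889, -0.08309997]), 'qvel': array([-3.99780115e-04, -1.04799661e-03,  8.58004644e-04, -7.99212292e-04,
       -1.88717123e-05,  1.05595828e-03,  1.95746991e-03]), 'tau': array([ 3.51107255e-04, -5.96451187e+01,  1.60841502e+00, -2.81198752e+01,
        1.24693671e-02,  9.20890277e-03,  2.68908241e-05]), 'tcp_pos': array([ 0.30230349, -0.60288745,  0.24432824]), 'orientation': array([-3.05543461e+00, -7.23183966e-01,  8.72373853e-04]), 'contact_force': array([ 0.17701529, -0.17861813, -0.26273382]), 'moment': array([-0.00311727, -0.00756195,  0.00176083]), 'gripper_force': 0.0, 'grip_width': 0.08534735381107941} 0.014
scene {'fx': 400.1743079011163, 'fy': 400.1743079011163, 'cx': 319.7021243735107, 'cy': 200.58431790044324, 'world_from_camera': array([[-0.72216477, -0.31033501,  0.61819919, -0.23482243],
       [-0.69129476,  0.29242129, -0.66075816,  0.69407226],
       [ 0.02428178, -0.90453412, -0.42570931,  0.5870628 ],
       [ 0.        ,  0.        ,  0.        ,  1.        ]])}
top {'fx': 376.2619294896644, 'fy': 376.2619294896644, 'cx': 318.4647105083755, 'cy': 199.2791657313452, 'world_from_camera': array([[ 0.00453857, -0.9946217 ,  0.10347503,  0.43094452],
       [-0.99973566, -0.00684533, -0.02194865, -0.09675944],
       [ 0.02253893, -0.10334806, -0.99438985,  0.9559944 ],
       [ 0.        ,  0.        ,  0.        ,  1.        ]])}
```

View pics/top0.png

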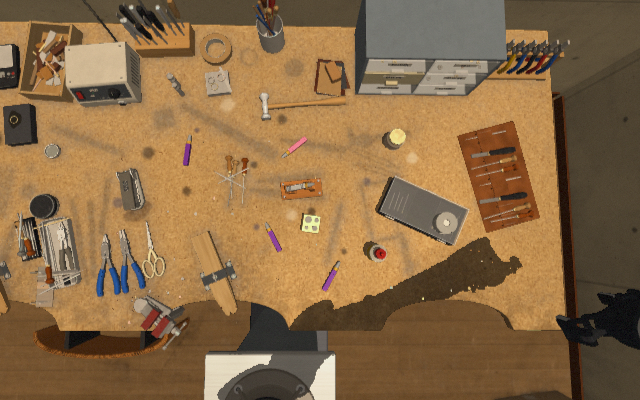

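View pics/scene0.png

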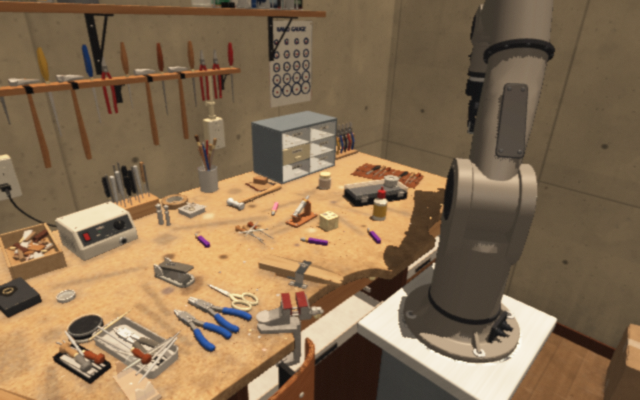

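The top view shows the case at about (422,210) with the spool at (446,222). The rest with the vice is at (301,188), the block at (311,223), the bottle at (377,253) and the jar at (397,138). The purple pens at (187,150), (273,237) and (330,275) and the pink one at (294,148) are look-alikes lying loose on the bench. The one in the rest fits the description. I'll enlarge that area to confirm.

Run:
```python
import cv2
f=cv2.imread("pics/top0.png")
a=cv2.resize(f[160:260,268:388],None,fx=5,fy=5,interpolation=cv2.INTER_CUBIC)
b=cv2.resize(f[165:265,365:485],None,fx=5,fy=5,interpolation=cv2.INTER_CUBIC)
cv2.imwrite("pics/c1.png",a);cv2.imwrite("pics/c2.png",b)
```

```text
(no output)
```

View pics/c1.png

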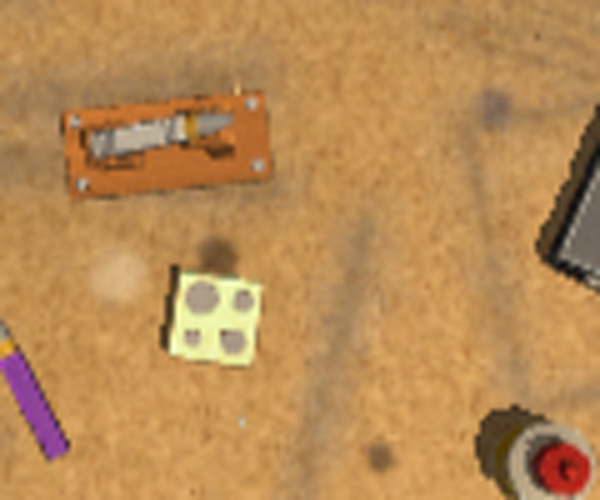

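View pics/c2.png

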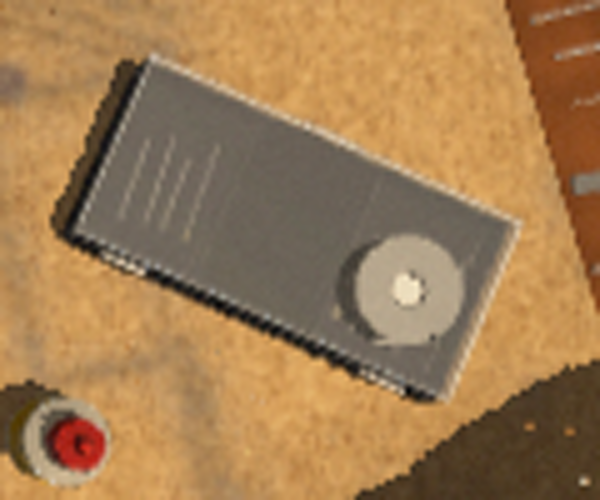

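The crop confirms it. The real vice (grey handle, brass collar, steel nose at c1 (215,125)) is in the rest, nose to image right, and the purple one lies loose. On the case, the spool is at c2 (408,290). The side nearest the robot shows bright fittings at (125,262) and (385,378), so I still have to tell hinge from lip.

```bash
cat > h.py <<'E'
from bench import r
import cv2,numpy as np
from scipy.spatial.transform import Rotation as R
def ray(n,uv,z,p=None):
    p=p or r.camera_params(n);T=p["world_from_camera"]
    d=T[:3,:3]@np.array([(uv[0]-p["cx"])/p["fx"],(uv[1]-p["cy"])/p["fy"],1])
    return T[:3,3]+d*(z-T[2,3])/d[2]
def proj(n,X,p=None):
    p=p or r.camera_params(n);T=p["world_from_camera"]
    c=T[:3,:3].T@(np.array(X)-T[:3,3]);return np.array([p["fx"]*c[0]/c[2]+p["cx"],p["fy"]*c[1]/c[2]+p["cy"]])
def delta(pos,rv=None):
    "shift in tool cm to reach world pos; twist deg to reach yaw of tool y"
    o=r.get_obs();return R.from_rotvec(o["orientation"]).as_matrix().T@(np.array(pos)-o["tcp_pos"])*100
E
python3 - <<'E'
from h import *
np.set_printoptions(precision=4,suppress=True)
def c2(u,v):return (365+(u-2)/5,165+(v-2)/5)
def c1(u,v):return (268+(u-2)/5,160+(v-2)/5)
L=[ray("top",c2(*q),.044) for q in((150,55),(520,225),(445,400),(70,235))]
print("lid",np.array(L),np.mean(L,0)); 
for i in range(4): print(np.linalg.norm(L[i]-L[i-1]))
e=L[1]-L[0]+L[2]-L[3];print("ang long",np.degrees(np.arctan2(e[1],e[0])))
print("spool",ray("top",c2(410,290),.072))
B=[ray("top",c1(*q),.008) for q in((63,113),(264,90),(272,178),(72,198))]
print("rest",np.mean(B,0),B);e=B[1]-B[0]+B[2]-B[3];print("ang",np.degrees(np.arctan2(e[1],e[0])))
print("block",ray("top",c1(215,320),.042),"bottle",ray("top",c1(565,466),.108),"jar",ray("top",(398,137),.056))
print("vice ends",ray("top",c1(92,142),.03),ray("top",c1(232,121),.075))
print(R.from_rotvec(r.get_obs()["orientation"]).as_matrix())
cv2.imwrite("pics/w0.png",r.grab_frame("wrist"));print(r.camera_params("wrist"))
E
```

```text
lid [[ 0.5858 -0.3043  0.044 ]
 [ 0.5029 -0.4853  0.044 ]
 [ 0.4175 -0.4454  0.044 ]
 [ 0.4967 -0.2637  0.044 ]] [ 0.5007 -0.3747  0.044 ]
0.09799817288867803
0.1990689537867181
0.09426813025428031
0.19823091152815714
ang long -114.06788283870591
spool [ 0.4696 -0.4197  0.072 ]
rest [ 0.5567 -0.0737  0.008 ] [array([ 0.5725, -0.0203,  0.008 ]), array([ 0.5852, -0.1224,  0.008 ]), array([ 0.5401, -0.1266,  0.008 ]), array([ 0.5292, -0.0255,  0.008 ])]
ang -83.38868411278503
block [ 0.4666 -0.0981  0.042 ] bottle [ 0.3995 -0.2553  0.108 ] jar [ 0.6799 -0.3116  0.056 ]
vice ends [ 0.5548 -0.0366  0.03  ] [ 0.5593 -0.1055  0.075 ]
[[ 0.8939  0.4483 -0.0008]
 [ 0.4483 -0.8939  0.0014]
 [-0.0001 -0.0016 -1.    ]]
{'fx': 309.8545845284438, 'fy': 309.8545845284438, 'cx': 320.78903541717773, 'cy': 198.1407130291191, 'world_from_camera': array([[ 0.4485, -0.8478, -0.2828,  0.3754],
       [-0.8938, -0.426 , -0.1404, -0.5672],
       [-0.0015,  0.3157, -0.9488,  0.3724],
       [ 0.    ,  0.    ,  0.    ,  1.    ]])}
```

View pics/w0.png

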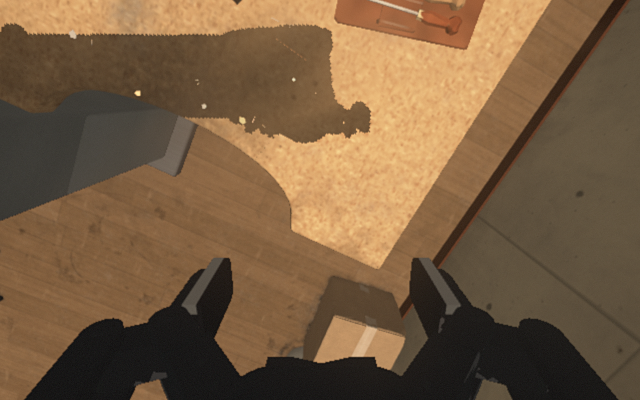

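The wrist view shows the bench's front edge and no case. I'll move above the spool, turning the tool on the way so its x points away from the assumed hinge side.

Call:
move_arm(
  rows=[2.3,-0.9,0,-10,5,-2,0,-20,8,-3,0.5,-30,11,-4,1,-40,14,-5.3,1.5,-50,17,-6.5,2,-60,20,-7.7,2,-70,22,-8.5,2,-80,23.2,-8.9,2,-90,23.2,-8.9,2,-100],
)

```text
clock: 1.4
tcp_pos: [0.4711, -0.4183, 0.2251]
orientation: [-1.399, -2.813, -0.001]
contact_force: [-0.6, 0.2, 0.1]
grip_width: 0.0859
gripper_force: 0.0
```

Call:
move_arm(
  rows=[0,0,0,-10,0,0,0,-20,0,0,0,-29.4,0,0,0,-29.4],
)

```text
clock: 1.9
tcp_pos: [0.4698, -0.4199, 0.2249]
orientation: [-0.655, -3.072, -0.001]
contact_force: [-0.7, 0.2, -0.2]
grip_width: 0.0854
gripper_force: 0.0
```

Run:
```python
from h import *
np.set_printoptions(precision=4,suppress=True)
o=r.get_obs();p=r.camera_params("wrist");f=r.grab_frame("wrist");cv2.imwrite("pics/w1.png",f)
np.save("p1.npy",p["world_from_camera"])
print(o["clock"],o["tcp_pos"],R.from_rotvec(o["orientation"]).as_matrix(),o["joints"],p["world_from_camera"])
for X in ([.4696,-.4197,.072],[.454,-.354,.0295],[.547,-.395,.028]):print(proj("wrist",X,p))
```

```text
1.9 [ 0.4698 -0.4199  0.2249] [[-0.913   0.4079 -0.0003]
 [ 0.4079  0.913   0.0007]
 [ 0.0005  0.0005 -1.    ]] [ 1.0111  0.4734 -0.5184  1.6609  0.259   1.0769  1.5669] [[ 0.4076  0.8666  0.288   0.3961]
 [ 0.9132 -0.387  -0.1279 -0.3873]
 [ 0.0006  0.3151 -0.9491  0.3529]
 [ 0.      0.      0.      1.    ]]
[320.9585 185.1199]
[372.9715 135.4512]
[368.4286 225.7097]
```

View pics/w1.png

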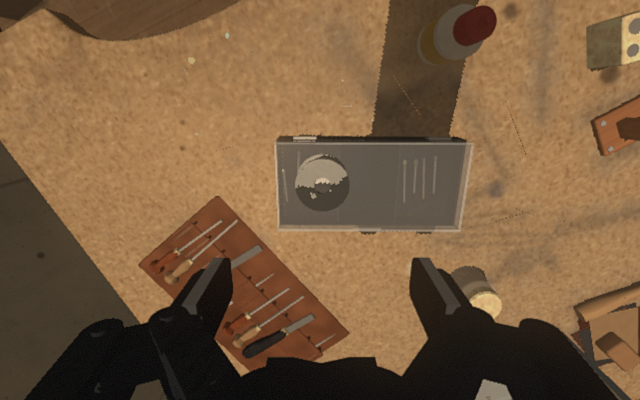

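The case sits at (275–472, 137–232) with the spool at (322,183). The upper edge, nearest the robot, has symmetric bright fittings at (305,138) and (440,138). The far edge has dark bits at (368,232) and (425,232). I need to enlarge this to tell hinge from lip.

Run:
```python
import cv2,numpy as np
f=cv2.imread("pics/w1.png")
a=cv2.resize(f[122:158,270:478],None,fx=3.8,fy=6,interpolation=cv2.INTER_CUBIC)
b=cv2.resize(f[212:248,270:478],None,fx=3.8,fy=6,interpolation=cv2.INTER_CUBIC)
g=lambda x:(255*(x/255.)**.5).astype('uint8')
cv2.imwrite("pics/c3.png",g(np.vstack([a,b])))
```

```text
(no output)
```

View pics/c3.png

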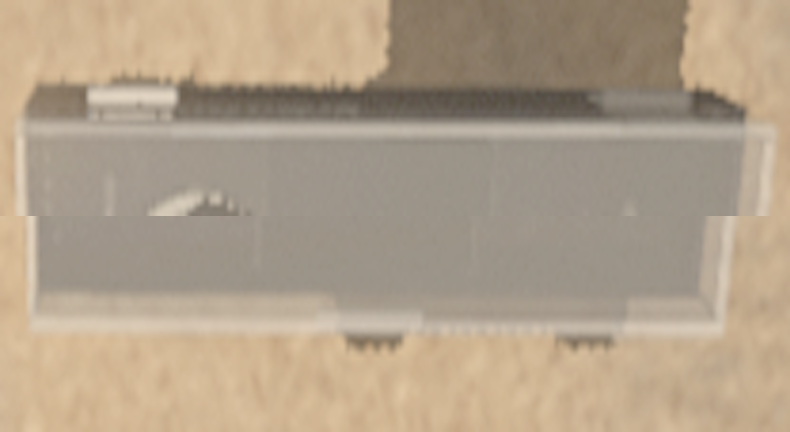

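The lip isn't visible on the robot side, and a 32 mm lighter segment sits mid-length on the far side. That leaves it unclear which side has the hinge, so I'll look from beyond the far side.

Call:
move_arm(
  rows=[-4,1,0,0,-8,2,0,0,-12,3,0,0,-16,4.5,0,0,-20,5.5,0,0,-20,5.5,0,0,-20,5.5,0,0],
)

```text
clock: 2.82
tcp_pos: [0.6746, -0.4508, 0.2248]
orientation: [-0.655, -3.071, 0.001]
contact_force: [0.0, 0.0, -0.6]
grip_width: 0.0856
gripper_force: 0.0
```

Run:
```python
from h import *
np.set_printoptions(precision=4,suppress=True)
o=r.get_obs();p=r.camera_params("wrist");f=r.grab_frame("wrist");cv2.imwrite("pics/w2.png",f)
np.save("p2.npy",p["world_from_camera"])
print(o["clock"],o["tcp_pos"])
q=proj("wrist",[.547,-.395,.028],p);print(q)
u,v=q.astype(int);v0=max(0,v-70);g=f[v0:v0+140,max(0,u-130):u+130]
print(v0,max(0,u-130))
cv2.imwrite("pics/c4.png",(255*(cv2.resize(g,None,fx=3,fy=3,interpolation=cv2.INTER_CUBIC)/255.)**.6).astype('uint8'))
```

```text
2.825 [ 0.6746 -0.4508  0.2248]
[319.9801  29.2312]
0 189
```

View pics/c4.png

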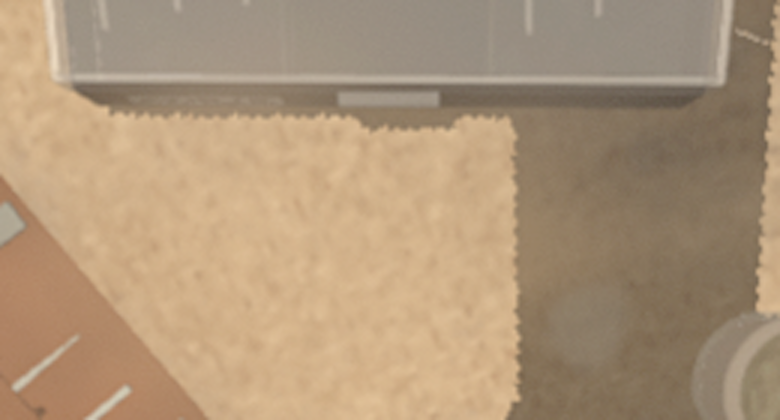

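The view from beyond shows the lip: a grey tab at c4 (338–440, 92–105), in the middle of the far side. The hinge is therefore on the robot side, and case +x points at the robot, about 156°. The nose has to end up pointing that way.

Run:
```python
from h import *
np.set_printoptions(precision=4,suppress=True)
p=r.camera_params("wrist");p1=dict(p);p1["world_from_camera"]=np.load("p1.npy");p2=dict(p);p2["world_from_camera"]=np.load("p2.npy")
L=np.array([ray("w",q,.044,p1) for q in((275.8,142.8),(473,143.3),(460.8,231),(278.7,230.2))]);print(L,L.mean(0))
e=L[1]-L[0]+L[2]-L[3];print(np.degrees(np.arctan2(e[1],e[0])))
q=lambda u,v:(189+(u-1)/3,(v-1)/3)
a,b=[ray("w",q(*s),.031,p2) for s in((338,105.5),(440,106))];print("lip outer",a,b,(a+b)/2,np.linalg.norm(a-b))
a,b=[ray("w",q(*s),.044,p2) for s in((52,80),(728,85))];print("far edge",a,b,(a+b)/2,np.degrees(np.arctan2(*(b-a)[1::-1])))
print("spool",ray("w",(322,183.5),.072,p1))
print(r.get_obs()["tcp_pos"],delta([.4695,-.42,.061]))
```

```text
[[ 0.4189 -0.4461  0.044 ]
 [ 0.4991 -0.2676  0.044 ]
 [ 0.5864 -0.305   0.044 ]
 [ 0.5047 -0.4857  0.044 ]] [ 0.5023 -0.3761  0.044 ]
65.72815132684713
lip outer [ 0.5447 -0.413   0.031 ] [ 0.5577 -0.3841  0.031 ] [ 0.5512 -0.3985  0.031 ] 0.03166875284962609
far edge [ 0.5064 -0.4875  0.044 ] [ 0.5891 -0.3054  0.044 ] [ 0.5477 -0.3965  0.044 ] 65.56909280632622
spool [ 0.4686 -0.4182  0.072 ]
[ 0.6741 -0.4513  0.2253] [19.95   -5.4749 16.4497]
```

Call:
move_arm(
  rows=[5,-1.4,0,0,10,-2.7,1,0,15,-4.1,3,0,20,-5.4,6,0,20,-5.4,9,0,20,-5.4,12,0,20,-5.4,14.5,0,20,-5.4,16,0,20,-5.4,16.4,0,20,-5.4,16.4,0],
  fingers=1,
)

```text
clock: 4.12
tcp_pos: [0.4706, -0.4192, 0.062]
orientation: [0.653, 3.072, -0.001]
contact_force: [0.5, 0.3, -0.6]
grip_width: 0.0855
gripper_force: 0.0
```

Call:
move_arm(
  rows=[0,0,0,0,0,0,0,0,0,0,0,0,0,0,0,0,0,0,0,0,0,0,0,0],
  fingers=0,
  newtons=30,
)

```text
clock: 4.88
tcp_pos: [0.4709, -0.4192, 0.0623]
orientation: [0.652, 3.072, -0.001]
contact_force: [-1.2, 0.6, 6.0]
grip_width: 0.0503
gripper_force: 30.8
```

Call:
move_arm(
  rows=[0,0,-1,0,0,0,-3,0,0,1,-6,0,-1,5,-7,0,-1.5,10,-7,0,-2.5,15,-7,0,-3,20,-7,0,-3.5,24,-7,0,-3.8,25.7,-7,0,-3.8,25.7,-7,0],
)

```text
clock: 6.12
tcp_pos: [0.6102, -0.1989, 0.132]
orientation: [0.65, 3.073, 0.0]
contact_force: [-1.1, -0.3, -1.7]
grip_width: 0.0504
gripper_force: 31.7
```

Run:
```python
from h import *
print(r.get_obs()["contact_force"],r.get_obs()["tcp_pos"])
f=r.grab_frame("top");cv2.imwrite("pics/t2.png",f)
```

```text
[-1.14596225 -0.28297674 -1.74014787] [ 0.61015179 -0.19889633  0.13200062]
```

Call:
move_arm(
  rows=[0,0,3,0,0,0,6,0,0,0,9,0,0,0,10.5,0,0,0,11,0,0,0,11.2,0,0,0,11.35,0,0,0,11.35,0],
)

```text
clock: 7.18
tcp_pos: [0.6103, -0.1998, 0.0188]
orientation: [0.652, 3.071, -0.001]
contact_force: [-0.1, -0.7, 0.9]
grip_width: 0.0506
gripper_force: 32.0
```

Light contact now. I'll release the spool and go up.

Call:
move_arm(
  rows=[0,0,0.05,0,0,0,0.05,0,0,0,0.05,0,0,0,0,0,0,0,-1,0,0,0,-4,0,0,0,-8,0,0,0,-11,0],
  fingers=1,
)

```text
clock: 8.18
tcp_pos: [0.6102, -0.1995, 0.1303]
orientation: [0.652, 3.071, -0.0]
contact_force: [0.5, 0.6, 0.5]
grip_width: 0.0854
gripper_force: 0.0
```

Run:
```python
from h import *
np.set_printoptions(precision=3,suppress=True)
o=r.get_obs();print(o["clock"],o["tcp_pos"],o["contact_force"])
u=np.array([.912,-.41]);lip=np.array([.5025,-.376])+.051*u
print("lip",lip)
for off in(.006,.009,.010):print(off,delta([*(lip+off*u),.042]))
for t in range(0,106,15):
    a=np.radians(t);h=np.array([.5025,-.376])-.051*u
    print(t, *(h+u*.102*np.cos(a)), .028+.102*np.sin(a))
```

```text
8.175 [ 0.61 -0.2   0.13] [0.516 0.608 0.463]
lip [ 0.549 -0.397]
0.006 [ -3.006 -20.529   8.829]
0.009 [ -3.306 -20.53    8.83 ]
0.01 [ -3.406 -20.53    8.83 ]
0 0.549012 -0.39691 0.028
15 0.5458422840647142 -0.39548501805540887 0.05439954260045711
30 0.5365491471616436 -0.3913071823862652 0.07899999999999999
45 0.5217659012130973 -0.38466120558922146 0.10012489168102784
60 0.5025 -0.376 0.11633459118601273
75 0.48006438285161684 -0.3659138124661874 0.12652443428148497
90 0.45598799999999995 -0.35509 0.13
105 0.43191161714838305 -0.3442661875338126 0.12652443428148497
```

Call:
move_arm(
  rows=[-1,-5,0,0,-2,-10,0,0,-3,-15,0,0,-3.8,-19,0,0,-3.8,-20.5,1,0,-3.8,-20.5,4,0,-3.8,-20.5,7,0,-3.8,-20.5,8.6,0,-3.8,-20.5,9,0,-3.8,-20.5,9,0],
)

```text
clock: 9.43
tcp_pos: [0.5617, -0.4021, 0.0385]
orientation: [0.652, 3.072, -0.0]
contact_force: [1.0, -0.9, 0.6]
grip_width: 0.0853
gripper_force: 0.0
```

Call:
move_arm(
  rows=[0,0,0,0,0,0,0,0,0,0,0,0,0,0,0,0,0.2,0,0,0,0.4,0,0,0,0.4,0,0,0],
  fingers=0.5,
  newtons=20,
)

```text
clock: 10.3
tcp_pos: [0.5573, -0.4007, 0.0379]
orientation: [-0.652, -3.073, 0.0]
contact_force: [0.8, -0.5, 0.2]
grip_width: 0.0428
gripper_force: 0.0
```

Run:
```python
from h import *
o=r.get_obs();p=r.camera_params("wrist");f=r.grab_frame("wrist");cv2.imwrite("pics/w3.png",f)
print(o["tcp_pos"],o["contact_force"])
u=np.array([.912,-.41]);c=np.array([.5025,-.376]);w=np.array([.41,.912])
for a,b,z in((.053,.016,.031),(.053,-.016,.031),(.049,.1,.044),(.049,-.1,.044)):print(proj("wrist",[*(c+a*u+b*w),z],p))
```

```text
[ 0.55725176 -0.40065403  0.03785228] [ 0.75167329 -0.49683234  0.19307518]
[354.01307669 254.21155546]
[288.38357257 253.95367839]
[546.42421807 261.1892849 ]
[ 95.66578752 259.43148574]
```

View pics/w3.png

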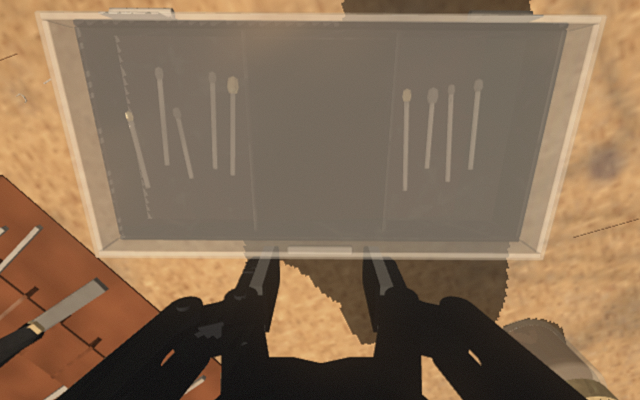

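The pads at (277,250) and (365,250) straddle the lip at (287–352, 250), centred. I'll close on it.

Call:
move_arm(
  rows=[0,0,0,0,0,0,0,0,0,0,0,0,0,0,0,0,0,0,0,0],
  fingers=0,
  newtons=20,
)

```text
clock: 10.98
tcp_pos: [0.5572, -0.4011, 0.0379]
orientation: [-0.653, -3.073, 0.001]
contact_force: [-2.0, -1.9, 4.2]
grip_width: 0.0295
gripper_force: 19.5
```

Call:
move_arm(
  rows=[0.05,0,-0.9,0,0.15,0,-1.8,0,0.35,0,-2.65,0,0.6,0,-3.5,0,1.4,0,-5.2,0,2.4,0,-6.7,0,2.4,0,-6.7,0],
)

```text
clock: 11.85
tcp_pos: [0.5338, -0.3904, 0.106]
orientation: [-0.653, -3.071, 0.0]
contact_force: [-2.3, -2.5, -2.2]
grip_width: 0.0294
gripper_force: 22.3
```

Call:
move_arm(
  rows=[1.25,0,-1.3,0,2.7,0,-2.4,0,4.3,0,-3.2,0,5.2,0,-3.5,0,6.05,0,-3.75,0,6.05,0,-3.75,0],
)

```text
clock: 12.6
tcp_pos: [0.4786, -0.3655, 0.1413]
orientation: [-0.651, -3.071, -0.001]
contact_force: [-4.0, -2.0, -17.1]
grip_width: 0.0285
gripper_force: 21.0
```

Call:
move_arm(
  rows=[0.4,0,0.2,0,1.0,0,0.25,0,1.8,0,0.2,0,2.7,0,0.25,0,3.6,0,0.35,0,3.6,0,0.35,0],
)

```text
clock: 13.35
tcp_pos: [0.4477, -0.3515, 0.1405]
orientation: [0.652, 3.071, -0.002]
contact_force: [-2.3, -1.1, 6.7]
grip_width: 0.0284
gripper_force: 27.6
```

Call:
move_arm(
  rows=[0.5,0,0.1,0,0.9,0,0.25,0,1.2,0,0.3,0,1.2,0,0.3,0],
)

```text
clock: 13.85
tcp_pos: [0.4395, -0.3478, 0.1387]
orientation: [0.65, 3.065, -0.004]
contact_force: [2.5, -3.8, 8.6]
grip_width: 0.0284
gripper_force: 30.6
```

The lid is against its stop (about 4 N of reaction). Releasing and rising.

Call:
move_arm(
  rows=[0.9,0,0.2,0,0.9,0,0.2,0,0.9,0,0.1,0,0.9,0,-0.5,0,0.9,0,-3,0,0.9,0,-6,0,0.9,0,-9,0],
  fingers=0.7,
)

```text
clock: 14.72
tcp_pos: [0.428, -0.3429, 0.2268]
orientation: [-0.652, -3.073, -0.001]
contact_force: [0.4, -0.4, 0.1]
grip_width: 0.0598
gripper_force: 0.0
```

Run:
```python
from h import *
np.set_printoptions(precision=3,suppress=True)
o=r.get_obs();print(o["clock"],o["tcp_pos"],o["joints"])
# predicted lid front-edge line in the top view for several angles, to compare
c=np.array([.5025,-.376]);u=np.array([.912,-.41]);w=np.array([.41,.912]);h=c-.051*u
for t in(90,95,100,105):
    a=np.radians(t)
    print(t,[proj("top",[*(h+u*.1*np.cos(a)+s*w),.028+.1*np.sin(a)]).round(1) for s in(-.1,.1)])
# vice axis model in top view
rc=np.array([.5567,-.0737]);ax=np.array([np.cos(np.radians(-83.4)),np.sin(np.radians(-83.4))])
for s in(-.04,.016,.024,.04):print(s,proj("top",[*(rc+ax*s*np.cos(.6)),.05+s*np.sin(.6)]))
```

```text
14.725 [ 0.428 -0.343  0.227] [ 1.03   0.346 -0.577  1.849  0.219  1.011  1.516]
90 [array([468.5, 246.4]), array([385.6, 208.8])]
95 [array([466.9, 250. ]), array([384. , 212.3])]
100 [array([465.3, 253.6]), array([382.3, 215.9])]
105 [array([463.5, 257.1]), array([380.7, 219.5])]
-0.04 [287.787 188.926]
0.016 [306.166 185.159]
0.024 [308.891 184.6  ]
0.04 [314.42  183.467]
```

Lid released. Moving over the rest now, turning the tool across the vice.

Call:
move_arm(
  rows=[0,3,0,8,0,7,0,16,0,11,0,24,0,15,0,32,0,19,0,40,0,23,0.5,48,0,27,1,54,0,29.5,1.5,59.4,-0.4,30.4,2,59.4,-0.4,30.4,2,59.4],
)

```text
clock: 15.98
tcp_pos: [0.5552, -0.0673, 0.2054]
orientation: [-2.086, -2.348, 0.001]
contact_force: [0.1, -0.8, -0.2]
grip_width: 0.0593
gripper_force: 0.0
```

Run:
```python
from h import *
np.set_printoptions(precision=3,suppress=True)
o=r.get_obs();p=r.camera_params("wrist");f=r.grab_frame("wrist");cv2.imwrite("pics/w4.png",f)
t=r.grab_frame("top");cv2.imwrite("pics/t3.png",t)
print(o["clock"],o["tcp_pos"],R.from_rotvec(o["orientation"]).as_matrix()[:,0],o["joints"])
rc=np.array([.5567,-.0737]);ax=np.array([np.cos(np.radians(-83.4)),np.sin(np.radians(-83.4))])
for s in(-.04,.016,.024,.04):print(s,proj("wrist",[*(rc+ax*s*np.cos(.6)),.05+s*np.sin(.6)],p))
q=proj("wrist",[*rc,.05],p).astype(int);print(q)
g=f[q[1]-50:q[1]+50,q[0]-60:q[0]+60];t2=t[185:275,365:485]
im=np.hstack([cv2.resize(g,(440,367),interpolation=cv2.INTER_CUBIC),cv2.resize(t2,(360,270),interpolation=cv2.INTER_CUBIC).__class__ and cv2.copyMakeBorder(cv2.resize(t2,(360,270),interpolation=cv2.INTER_CUBIC),0,97,0,0,cv2.BORDER_CONSTANT)])
cv2.imwrite("pics/m5.png",im)
```

```text
15.975 [ 0.555 -0.067  0.205] [-0.118  0.993  0.   ] [ 0.405  0.375 -0.494  1.849  0.212  0.97  -0.063]
-0.04 [321.382 152.743]
0.016 [321.241 207.483]
0.024 [321.22  215.779]
0.04 [321.176 232.755]
[321 191]
```

View pics/m5.png

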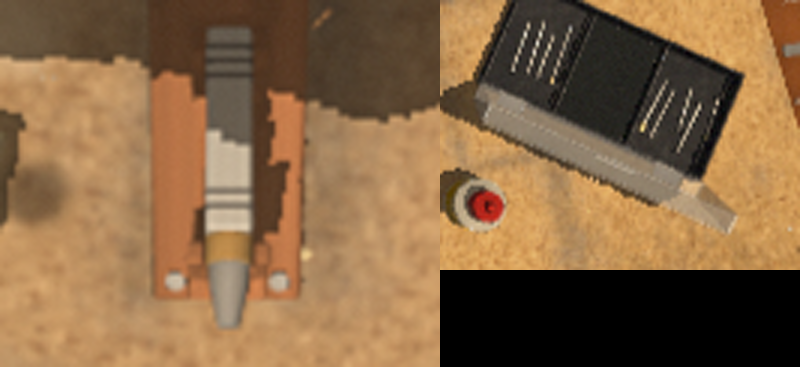

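The vice is 323 px across in the wrist frame, about 2 mm right and 2.5 mm toward the tail compared with my model. It lies straight. The lid is fully back at about 105° and the middle bay is empty. Descending to the handle.

Call:
move_arm(
  rows=[0.1,0.3,3,0,0.1,0.3,6,0,0.1,0.3,9,0,0.1,0.3,11.5,0,0.1,0.3,13.5,0,0.1,0.3,14.6,0,0.1,0.3,15,0,0.1,0.3,15,0],
)

```text
clock: 17.08
tcp_pos: [0.5585, -0.0657, 0.0562]
orientation: [2.089, 2.346, 0.001]
contact_force: [-0.7, 0.1, 0.3]
grip_width: 0.0597
gripper_force: 0.0
```

Call:
move_arm(
  rows=[0,0,0,0,0,0,0,0,0,0,0,0,0,0,0,0,0,0,0,0,0,0,0,0,0,0,0,0],
  fingers=0,
  newtons=30,
)

```text
clock: 17.95
tcp_pos: [0.5577, -0.0658, 0.0562]
orientation: [-2.089, -2.346, 0.001]
contact_force: [-3.0, -0.7, 6.3]
grip_width: 0.0109
gripper_force: 32.2
```

Call:
move_arm(
  rows=[0,0,-0.5,0,0,0,-1.2,0,0,0,-2.2,0,0,0,-4,0,0,0,-6.5,0,0,0,-9,0,0,0,-11,0,0,0,-11,0],
)

```text
clock: 18.95
tcp_pos: [0.5596, -0.0657, 0.1684]
orientation: [2.087, 2.343, 0.004]
contact_force: [0.0, -0.4, -0.2]
grip_width: 0.0112
gripper_force: 31.5
```

Run:
```python
from h import *
np.set_printoptions(precision=3,suppress=True)
o=r.get_obs();print(o["clock"],o["tcp_pos"],o["grip_width"],o["contact_force"])
p=r.camera_params("wrist");f=r.grab_frame("wrist");cv2.imwrite("pics/w5.png",f)
# vice pose in tool: project model with tilt .6 / other tilts, brass colour centroid
hsv=cv2.cvtColor(f,cv2.COLOR_BGR2HSV)
pt=o["tcp_pos"];ax=np.array([np.cos(np.radians(-83.4)),np.sin(np.radians(-83.4))])
g0=-.0065
for t in(.4,.6,.8):
  for s in(-.04,.016,.024,.04):
    X=[*(pt[:2]+ax*(s-g0)*np.cos(t)),pt[2]-.009+(s-g0)*np.sin(t)];print(t,s,proj("w",X,p))
q=proj("w",pt,p).astype(int)
for v in range(120,300,4):print(v,f[v,q[0]-1:q[0]+3].mean(0).astype(int),end="; ")
```

```text
18.95 [ 0.56  -0.066  0.168] 0.011185102905494387 [ 0.016 -0.374 -0.228]
0.4 -0.04 [319.832 198.15 ]
0.4 0.016 [319.931 310.76 ]
0.4 0.024 [319.946 327.371]
0.4 0.04 [319.976 361.   ]
0.6 -0.04 [319.814 200.378]
0.6 0.016 [319.948 312.447]
0.6 0.024 [319.969 330.369]
0.6 0.04 [320.014 367.867]
0.8 -0.04 [319.8   204.773]
0.8 0.016 [319.962 312.197]
0.8 0.024 [319.99  330.739]
0.8 0.04 [320.051 370.877]
120 [45 64 83]; 124 [44 63 80]; 128 [39 57 73]; 132 [42 58 75]; 136 [36 57 90]; 140 [36 59 90]; 144 [36 57 90]; 148 [36 58 90]; 152 [32 53 82]; 156 [30 49 76]; 160 [31 50 78]; 164 [34 55 84]; 168 [35 56 88]; 172 [36 57 88]; 176 [34 55 85]; 180 [ 78 127 204]; 184 [ 76 125 200]; 188 [ 76 125 199]; 192 [ 75 123 198]; 196 [ 73 112 173]; 200 [ 79  94 105]; 204 [ 81  95 107]; 208 [64 75 86]; 212 [ 83  98 109]; 216 [68 81 92]; 220 [ 80  93 105]; 224 [ 84  99 110]; 228 [ 83  97 109]; 232 [ 84  98 109]; 236 [ 84  98 109]; 240 [ 85  99 109]; 244 [ 85  99 110]; 248 [ 84  98 109]; 252 [ 85  99 109]; 256 [ 85  99 109]; 260 [ 86 100 109]; 264 [ 85  99 108]; 268 [ 87 100 110]; 272 [ 87 100 109]; 276 [ 87 100 110]; 280 [ 88 100 109]; 284 [ 88 101 110]; 288 [42 49 54]; 292 [ 88 100 109]; 296 [41 46 50];
```

The vice is held, tail at wrist row 199, which matches the planned grip. Carrying it over to the bay.

Call:
move_arm(
  rows=[-2,1,-1,10,-5,1.5,-2,20,-8.5,2,-3,30,-12,1.5,-3,40,-15.5,0.5,-3,50,-19,-1,-3,60,-22,-3,-3,70,-25,-5,-3,80,-28,-7,-3,90,-30,-8.4,-3,100],
)

```text
clock: 20.25
tcp_pos: [0.5075, -0.375, 0.1946]
orientation: [-3.14, 0.104, 0.003]
contact_force: [-0.6, 1.3, -0.3]
grip_width: 0.0114
gripper_force: 31.5
```

Call:
move_arm(
  rows=[0,0,0,10,0,0,0,20,0,0,0,21,0,0,0,21],
)

```text
clock: 20.75
tcp_pos: [0.5092, -0.3731, 0.1953]
orientation: [-3.072, 0.658, 0.001]
contact_force: [-0.4, 0.5, -0.5]
grip_width: 0.0111
gripper_force: 31.5
```

Run:
```python
from h import *
np.set_printoptions(precision=3,suppress=True)
o=r.get_obs();print(o["clock"],o["tcp_pos"],o["grip_width"],o["joints"])
M=R.from_rotvec(o["orientation"]).as_matrix();print(np.degrees(np.arctan2(M[1,0],M[0,0])))
print(delta([.5084,-.3787,.06]))
# check of case tray edges from the top view: gradient along case x / y through tray rim (z=.026)
f=r.grab_frame("wrist");p=r.camera_params("wrist");cv2.imwrite("pics/w6.png",f)
c=np.array([.5025,-.376]);u=np.array([.912,-.41]);w=np.array([.41,.912])
g=cv2.cvtColor(f,cv2.COLOR_BGR2GRAY)
def prof(a0,a1,fn,z):
    out=[]
    for a in np.arange(a0,a1,.001):
        q=proj("w",[*fn(a),z],p)
        out.append(cv2.getRectSubPix(g,(1,1),(float(q[0]),float(q[1])))[0,0] if 0<=q[0]<640 and 0<=q[1]<400 else -1)
    return np.array(out,int)
print("far rim x 40..60",prof(.040,.060,lambda a:c+a*u+.02*w,.026))
for xx in (.02,.035): print("dividers y -40..-26",prof(-.040,-.026,lambda a:c+xx*u+a*w,.022),"26..40",prof(.026,.040,lambda a:c+xx*u+a*w,.022))
print("side rims",prof(-.105,-.09,lambda a:c+.02*u+a*w,.026),prof(.09,.105,lambda a:c+.02*u+a*w,.026))
```

```text
20.75 [ 0.509 -0.373  0.195] 0.011098239899849954 [ 0.487  0.454  0.063  1.717 -0.033  0.972 -1.431]
-24.182436360265523
[ 0.173  0.541 13.526]
far rim x 40..60 [ 55  58  58  59  60  60  62  68  71  60  52  57  70  94 137 170 182 186
 189 190]
dividers y -40..-26 [65 65 66 66 66 75 92 80 47 36 41 50 53 51 53] 26..40 [33 32 33 32 36 40 40 36 35 35 36 35 35 34 41]
dividers y -40..-26 [ 69  69  69  68  68  80 101  78  41  45  55  52  56  55  56] 26..40 [40 40 41 41 44 51 47 43 43 46 44 46 45 45 45]
side rims [181 185 188 190 177 113  70  53  49  48  48  47  48  47  51] [43 44 43 43 45 47 47 50 55 70 83 84 82 80 82]
```

Call:
move_arm(
  rows=[0.2,0.6,1,0,0.2,0.6,4,0,0.2,0.6,7,0,0.2,0.6,10,0,0.2,0.6,12.5,0,0.2,0.6,13.5,0,0.2,0.6,13.5,0],
)

```text
clock: 21.68
tcp_pos: [0.5082, -0.3798, 0.0602]
orientation: [-3.07, 0.663, 0.002]
contact_force: [-0.6, 0.5, 0.7]
grip_width: 0.0109
gripper_force: 31.5
```

Call:
move_arm(
  rows=[0,0,0.4,0,0,0,0.8,0,0,0,1.1,0,0,0,1.4,0,0,0,1.6,0,0,0,1.8,0,0,0,1.8,0],
  newtons=20,
)

```text
clock: 22.55
tcp_pos: [0.5086, -0.3797, 0.0438]
orientation: [-3.071, 0.663, 0.0]
contact_force: [-3.3, 2.5, 9.3]
grip_width: 0.0113
gripper_force: 32.6
```

The tail touched at the expected height. I'll press on so the vice pivots flat.

Call:
move_arm(
  rows=[0,0,0.1,0,0,0,0.2,0,0,0,0.3,0,0,0,0.4,0,0,0,0.5,0,0,0,0.6,0,0,0,0.6,0],
)

```text
clock: 23.42
tcp_pos: [0.5076, -0.3793, 0.0384]
orientation: [-3.07, 0.664, 0.003]
contact_force: [-8.4, 4.6, 17.8]
grip_width: 0.0111
gripper_force: 34.7
```

```bash
cat > v.py <<'E'
from h import *
np.set_printoptions(precision=3,suppress=True)
o=r.get_obs();p=r.camera_params("wrist");f=r.grab_frame("wrist");cv2.imwrite(f"pics/v{o['clock']:.1f}.png",f)
pt=o["tcp_pos"];u=np.array([.912,-.41]);w=np.array([.41,.912]);c=np.array([.5025,-.376])
print(pt,o["contact_force"])
# tail end model for several tilts (grip at s=-6.5, axis 10 mm below TCP)
for t in(0,.2,.4,.6):
    X=[*(pt[:2]+u*.0335*np.cos(t)),pt[2]-.010-.0335*np.sin(t)+.006*np.cos(t)];print(t,proj("w",X,p))
q=proj("w",pt,p);print([ (v,int(f[v,int(q[0])-1:int(q[0])+3].mean())) for v in range(150,300,4)])
E
python3 v.py
```

```text
[ 0.508 -0.379  0.038] [-8.37   4.621 17.772]
0 [320.122 207.147]
0.2 [320.162 203.533]
0.4 [320.207 202.744]
0.6 [320.256 204.448]
[(150, 206), (154, 204), (158, 202), (162, 210), (166, 215), (170, 72), (174, 59), (178, 56), (182, 66), (186, 76), (190, 51), (194, 48), (198, 45), (202, 139), (206, 138), (210, 93), (214, 141), (218, 92), (222, 142), (226, 91), (230, 142), (234, 141), (238, 142), (242, 143), (246, 144), (250, 143), (254, 144), (258, 145), (262, 145), (266, 146), (270, 147), (274, 147), (278, 147), (282, 148), (286, 148), (290, 149), (294, 66), (298, 151)]
```

```bash
cat > tilt.py <<'E'
from h import *
import sys
from scipy.optimize import least_squares
# vertical profile at tool centre column: tail edge and ring minima
def marks(fn):
    f=cv2.cvtColor(cv2.imread(fn),cv2.COLOR_BGR2GRAY).astype(float)
    pr=f[:,318:323].mean(1);return pr
for fn in sys.argv[1:]:
    pr=marks(fn);d=[]
    for v in range(192,330):
        if pr[v]<pr[v-3]*.85 and pr[v]<pr[v+3]*.85 and pr[v]==pr[v-2:v+3].min():
            k=slice(v-3,v+4);wt=np.maximum(pr[v-3:v+4].max()*.97-pr[k],0);d.append(round(float((wt*np.arange(v-3,v+4)).sum()/wt.sum()),2))
    print(fn,d,pr[195:205].astype(int),pr[300:335:2].astype(int))
E
ls pics; python3 tilt.py pics/w5.png pics/w6.png pics/v2*.png
```

```text
c1.png
c2.png
c3.png
c4.png
m5.png
scene0.png
t2.png
t3.png
top0.png
v23.4.png
w0.png
w1.png
w2.png
w3.png
w4.png
w5.png
w6.png
pics/w5.png [206.73, 214.49, 221.98, 287.65, 296.48] [139 126  99  92  96  96  96  97  96  97] [103 101 102 102  96  73  77  78  80  79  80  81  83  80  73 113 167 167]
pics/w6.png [206.83, 214.47, 222.18, 287.73, 296.57] [ 45  57  82 101 101 101 101 101 102 102] [112 112 111 112 107  81  85  85  87  87  87  89  88  89  84  87  85  93]
pics/v23.4.png [210.86, 218.84, 226.83, 294.09, 302.71, 316.89] [ 49  49  49  47  75 118 138 142 143 142] [155  80 111 155 153 153 154 143 101 118 119 120 120 119 118 119 115 118]
```

Call:
move_arm(
  rows=[0,0,0,0,0,0,0.1,0,0,0,0.2,0,0,0,0.3,0,0,0,0.3,0],
  fingers=0,
  newtons=20,
)

```text
clock: 24.1
tcp_pos: [0.5072, -0.3791, 0.0353]
orientation: [-3.07, 0.664, 0.005]
contact_force: [-8.5, 4.9, 17.6]
grip_width: 0.0108
gripper_force: 35.5
```

```bash
python3 v.py >/dev/null; python3 tilt.py pics/v*.png
```

```text
pics/v23.4.png [210.86, 218.84, 226.83, 294.09, 302.71, 316.89] [ 49  49  49  47  75 118 138 142 143 142] [155  80 111 155 153 153 154 143 101 118 119 120 120 119 118 119 115 118]
pics/v24.1.png [213.85, 222.17, 230.49, 298.01, 306.58] [ 50  49  49  49  48  46  47  89 135 142] [139 150 153  66 117 150 149 150 150 130 105 118 118 117 116 115 188 237]
```

```bash
cat > fit.py <<'E'
from h import *
from scipy.optimize import least_squares
import json,sys
P=r.camera_params("wrist");o=r.get_obs()
M=R.from_rotvec(o["orientation"]).as_matrix();T=P["world_from_camera"]
Rc=M.T@T[:3,:3];tc=M.T@(T[:3,3]-o["tcp_pos"])   # camera in tool frame (constant)
def pv(s,g,h,t):  # tool frame: nose toward -x, up = -z ; top face n=6mm
    x=-(s-g)*np.cos(t)+.006*np.sin(t); up=h+(s-g)*np.sin(t)+.006*np.cos(t)
    c=Rc.T@(np.array([x,0,-up])-tc);return P["fy"]*c[1]/c[2]+P["cy"]
def fit(ss,vs,t0=None):
    if t0 is not None:
        return np.r_[least_squares(lambda q:[pv(s,q[0]/1e3,q[1]/1e3,t0)-v for s,v in zip(ss,vs)],[-6,-10]).x,t0]
    return least_squares(lambda q:[pv(s,q[0]/1e3,q[1]/1e3,q[2])-v for s,v in zip(ss,vs)],[-6,-10,.5]).x
q=fit([-.04,.016],[197.0,309.0],.6)
from scipy.optimize import brentq
rings=[brentq(lambda s:pv(s,q[0]/1e3,q[1]/1e3,.6)-v,-.05,.03) for v in[206.8,214.5,222.1,287.7,296.5]]
print("w5",q,np.array(rings).round(4))
S=[-.04]+rings+[.016]
for vs in json.loads(sys.argv[1]):print(fit(S[:len(vs)],vs))
E
python3 fit.py '[[197,206.8,214.5,222.1,287.7,296.5,309],[199.5,210.86,218.84,226.83,294.09,302.71,315.5],[202.2,213.85,222.17,230.49,298.0,306.58,319]]'
```

```text
w5 [ -7.28682964 -14.60482837   0.6       ] [-0.0346 -0.0305 -0.0265  0.0062  0.0103]
[ -7.28682964 -14.60482837   0.6       ]
[ -7.97032374 -11.77588251   0.44130698]
[-8.04609399 -9.2058401   0.34304468]
```

The fit shows the vice pivoting (tilt 0.60 → 0.44 → 0.34 rad) with its tail on the floor. Continuing.

Call:
move_arm(
  rows=[0,0,0.1,0,0,0,0.2,0,0,0,0.3,0,0,0,0.4,0,0,0,0.5,0,0,0,0.6,0,0,0,0.6,0],
)

```text
clock: 25.02
tcp_pos: [0.5069, -0.3791, 0.0291]
orientation: [-3.07, 0.664, 0.005]
contact_force: [-8.7, 4.9, 17.0]
grip_width: 0.0113
gripper_force: 37.0
```

```bash
python3 v.py |head -1; python3 tilt.py pics/v2[4-9]*.png
```

```text
[ 0.507 -0.379  0.029] [-8.74   4.882 16.984]
pics/v24.1.png [213.85, 222.17, 230.49, 298.01, 306.58] [ 50  49  49  49  48  46  47  89 135 142] [139 150 153  66 117 150 149 150 150 130 105 118 118 117 116 115 188 237]
pics/v25.0.png [221.16, 229.58, 237.84, 304.66, 312.84, 323.07] [51 51 49 50 48 49 48 48 46 46] [141 144  75 109 143 142  89 100 142 139 139 138 112 212 226 223 229 230]
```

```bash
python3 - <<'E'
import cv2
f=cv2.cvtColor(cv2.imread('pics/v25.0.png'),cv2.COLOR_BGR2GRAY);print(f[204:216,318:323].mean(1).astype(int))
E
python3 fit.py '[[209.3,221.16,229.58,237.84,304.66,312.84]]'
```

```text
[ 46  44  60  98 123 129 137 145 149 149 149 149]
w5 [ -7.27373186 -14.58900726   0.6       ] [-0.0346 -0.0305 -0.0265  0.0062  0.0103]
[-9.48464444 -6.59407788  0.2201586 ]
```

Call:
move_arm(
  rows=[0.05,0,0.1,0,0.1,0,0.2,0,0.15,0,0.3,0,0.2,0,0.35,0,0.3,0,0.4,0,0.3,0,0.4,0],
)

```text
clock: 25.82
tcp_pos: [0.5099, -0.3813, 0.0252]
orientation: [3.07, -0.665, -0.003]
contact_force: [-8.6, 3.4, 14.0]
grip_width: 0.0112
gripper_force: 38.0
```

```bash
python3 v.py |head -1; python3 tilt.py pics/v25.[1-9]*.png pics/v26*
python3 - <<'E'
import cv2,glob
n=sorted(glob.glob('pics/v*.png'))[-1]
f=cv2.cvtColor(cv2.imread(n),cv2.COLOR_BGR2GRAY);print(n,f[202:226,318:323].mean(1).astype(int))
E
```

```text
[ 0.51  -0.381  0.025] [-8.648  3.422 13.96 ]
pics/v25.8.png [225.73, 234.18, 242.67, 307.66, 315.48] [53 57 62 66 65 61 58 51 51 49] [138 138 139 123  67 140 139 119  75 138 137 133 190 172 221 222 223 224]
pics/v25.8.png [ 51  51  49  50  48  45  53  91 123 122 122 127 133 137 141 141 141 141
 141 141 141 143 126  77][ WARN:0@0.149] global loadsave.cpp:275 findDecoder imread_('pics/v26*'): can't open/read file: check file path/integrity
Traceback (most recent call last):
  File "tilt.py", line 9, in <module>
    pr=marks(fn);d=[]
  File "tilt.py", line 6, in marks
    f=cv2.cvtColor(cv2.imread(fn),cv2.COLOR_BGR2GRAY).astype(float)
      ~~~~~~~~~~~~^^^^^^^^^^^^^^^^^^^^^^^^^^^^^^^^^^^
cv2.error: OpenCV(4.12.0) /io/opencv/modules/imgproc/src/color.cpp:199: error: (-215:Assertion failed) !_src.empty() in function 'cvtColor'
```

```bash
sed -i 's/S=\[-.04\]+rings.*/S=rings/' fit.py; python3 fit.py '[[221.16,229.58,237.84,304.66,312.84],[225.73,234.18,242.67,307.66,315.48]]'
```

```text
w5 [ -7.24207401 -14.56479165   0.6       ] [-0.0346 -0.0305 -0.0265  0.0062  0.0103]
[-11.93967979 -10.55782806   0.30818984]
[-11.5291736   -7.25626671   0.17496753]
```

Call:
move_arm(
  rows=[0,0,0.05,0,0,0,0.1,0,0,0,0.15,0,0,0,0.2,0,0,0,0.2,0],
)

```text
clock: 26.5
tcp_pos: [0.5098, -0.3813, 0.0245]
orientation: [-3.07, 0.665, 0.004]
contact_force: [-11.3, 6.5, 27.0]
grip_width: 0.0112
gripper_force: 44.5
```

The tips have reached the liner with the vice nearly flat. I'll relieve the load, then open slightly.

Call:
move_arm(
  rows=[0,0,-0.1,0,0,0,-0.2,0],
)

```text
clock: 26.75
tcp_pos: [0.5101, -0.3813, 0.0249]
orientation: [3.07, -0.664, -0.002]
contact_force: [-3.7, 1.4, 7.8]
grip_width: 0.0114
gripper_force: 37.1
```

Call:
move_arm(
  rows=[0,0,0,0,0,0,0,0,0,0,0,0,0,0,0,0],
  fingers=0.27,
)

```text
clock: 27.25
tcp_pos: [0.5115, -0.3812, 0.0241]
orientation: [3.071, -0.663, 0.0]
contact_force: [-0.9, -0.1, 5.3]
grip_width: 0.0227
gripper_force: 2.9
```

```bash
python3 v.py |head -1; n=$(ls pics/v2*|tail -1); python3 tilt.py $n
```

```text
[ 0.512 -0.381  0.024] [-0.859 -0.132  5.318]
pics/v27.2.png [231.98, 239.82, 247.65, 304.96, 310.32, 321.73] [55 54 53 53 52 53 56 56 55 54] [134 136  99  96 136 127 130 218 253 254 208 217 217 219 213 220 221 205]
```

Call:
move_arm(
  rows=[0,0,-0.5,0,0,0,-1.5,0,0,0,-3.5,0,0,0,-6,0,0,0,-9,0,0,0,-12,0,2,0,-15,0,4,0,-15,0,4,0,-15,0],
)

```text
clock: 28.42
tcp_pos: [0.5492, -0.3976, 0.1755]
orientation: [3.07, -0.662, 0.004]
contact_force: [-1.2, -0.4, -0.3]
grip_width: 0.0234
gripper_force: 0.0
```

Run:
```python
from h import *
np.set_printoptions(precision=4,suppress=True)
o=r.get_obs();p=r.camera_params("wrist");f=r.grab_frame("wrist");cv2.imwrite("pics/w9.png",f)
print(o["clock"],o["tcp_pos"],o["contact_force"])
# rectified map of the tray at z=.022 (case frame, 1 mm/px): rows = case x (+46..-46), cols = case y
c=np.array([.5025,-.376]);u=np.array([.912,-.41]);w=np.array([.41,.912])
X,Y=np.meshgrid(np.arange(-32,33),np.arange(46,-47,-1))
W=np.stack([c[0]-u[0]*Y/1e3+w[0]*X/1e3,c[1]-u[1]*Y/1e3+w[1]*X/1e3,np.full(X.shape,.021)],-1).reshape(-1,3)
uv=np.array([proj("w",q,p) for q in W],np.float32).reshape(*X.shape,2)
g=cv2.remap(f,uv[...,0],uv[...,1],cv2.INTER_LINEAR);gr=cv2.cvtColor(g,cv2.COLOR_BGR2GRAY)
print(uv[0,0],uv[-1,-1])
hsv=cv2.cvtColor(g,cv2.COLOR_BGR2HSV);br=(hsv[...,1]>110)&(hsv[...,2]>70)&(abs(hsv[...,0].astype(int)-20)<8);br[:, :15]=0;br[:,50:]=0
ys,xs=np.where(br);print("brass x(case)",46-ys.mean() if len(ys) else None,"y",xs.mean()-32 if len(xs) else None,len(ys))
m=gr>75
for i in range(0,93,3):print(46-i,''.join('#' if v>75 else '.' for v in gr[i]))
# top view: spool, lid and bystanders vs. start
t=r.grab_frame("top");cv2.imwrite("pics/t9.png",t);a=cv2.imread("pics/top0.png")
for n,(x,y) in dict(bottle=(377,253),jar=(397,138),block=(311,223)).items():
    k=slice(y-12,y+12),slice(x-12,x+12);print(n,cv2.absdiff(a[k],t[k]).mean())
print("spool expected",proj("top",[.61,-.2,.028]))
```

```text
28.425 [ 0.5492 -0.3976  0.1755] [-1.2316 -0.3916 -0.2701]
[350.8118 275.7387] [286.4729 191.8211]
brass x(case) 21.24468085106383 y -1.7978723404255312 94
46 .................................................................
43 .................................................................
40 .............................####................................
37 ...........................#######...............................
34 ...........................########.............................#
31 ..........................#########.............................#
28 .........................###########...........................##
25 #........................###########..........................###
22 #........................############.........................###
19 ##.......................###########.........................####
16 ###.....................#############........................####
13 ####....................#############.......................#####
10 ........................#############..........................##
7 ........................#############........
[... 611 characters left out ...]
####............................
-23 ........................#############............................
-26 ........................#############............................
-29 ........................#############............................
-32 ........................#############............................
-35 ........................#############............................
-38 ........................#############............................
-41 ..........................######.##..............................
-44 .................................................................
bottle 12.14699074074074
jar 13.539351851851851
block 13.206597222222221
spool expected [351.6056 166.7885]
```

The vice lies flat and straight, case x −41 to +41, with brass and nose toward the hinge. A quick numeric check of the bystanders, spool and lid.

Run:
```python
import cv2,numpy as np
a=cv2.imread("pics/top0.png");b=cv2.imread("pics/t3.png");t=cv2.imread("pics/t9.png")
for n,(x,y) in dict(bottle=(377,253),jar=(397,138),block=(311,223)).items():
    T=a[y-10:y+11,x-10:x+11];S=t[y-18:y+19,x-18:x+19]
    m=cv2.minMaxLoc(cv2.matchTemplate(S,T,cv2.TM_CCOEFF_NORMED));print(n,m[1],np.array(m[3])-8)
T=a[210:235,434:459];S=t[140:195,320:385];m=cv2.minMaxLoc(cv2.matchTemplate(S,T,cv2.TM_CCOEFF_NORMED));print("spool",m[1],np.array(m[3])+[332,152])
k=slice(215,270),slice(375,420);T=b[222:262,385:450]
S=t[216:268,379:456];m=cv2.minMaxLoc(cv2.matchTemplate(S,T,cv2.TM_CCOEFF_NORMED));print("lid",m[1],np.array(m[3])-6)
```

```text
bottle 0.9925166368484497 [0 0]
jar 0.9797607064247131 [0 0]
block 0.9958805441856384 [0 0]
spool 0.6896895170211792 [352 167]
lid 0.9795523881912231 [0 0]
```

```bash
python3 -c "
from bench import r
print(r.hand_in())"
```

```text
the job is handed in; nothing more can be done
None
```

I've handed the job in after about 28 s of robot time: the spool stands on the bare bench, the lid is back on its stop, and the pin vice lies flat and straight in the middle compartment with its nose toward the hinge (it settled the last few mm on release). Camera checks showed the bottle, jar and block unmoved; no verdict came back.

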